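Lock the barrel of a piston cylinder and hold its rod drawn to the mark

TASK

Swing the keeper arm of the piston-cylinder stand shut, over the barrel's flange and fully into its catch. Then take the rod by its knob and draw it straight up out of the barrel, without wrenching it in the bore or pulling it right out, about 42 mm, until the dark ring on the rod has just come clear of the flange, and finish while still holding it there. The keeper stays shut, the barrel stays seated, and the other things on the bench are left alone.

Things in the scene. Friction and masses are not known exactly. Their poses are not given: they have to be found in the camera images.
- stand: The stand: grey base plate 104 x 216 x 12 mm, fixed to the bench. Origin on the bench on the axis of the barrel when seated, z up. In its axes a pivot post stands at y = +55 mm and a slotted catch post (18 mm wide, top 117 mm above the bench) at y = -101 mm, x = -34..0 mm; the low collar round the barrel is 60 mm across and ends 38 mm above the bench. Two small loose things (a squat bottle and a tape roll) stand on the bench 80 to 120 mm from the origin on the +x side.
- keeper (a joint): Angle of the keeper arm about its upright pivot: 0 = shut (arm parallel to the stand's -y, tip in the slot of the catch post, against its stop), growing to 1.75 rad as it opens; at 1.57 it points along the stand's -x. It starts open at 0.9 to 1.5 rad. Opening turns it clockwise seen from above, closing counter-clockwise. It turns with steady friction of about 0.15 N m (1.5 N at the pin) and stays where it is left.
- keeper_hinge (a point): Point on the keeper's pivot axis at the arm's mid-thickness, 103 mm above the bench; axes as the stand's. Shut, the flat steel arm (8.5 mm thick, top 107 mm above the bench, bottom 2.5 mm above the flange) runs 14 mm wide along x = -29..-15 mm from here to y = -164 mm, and two prongs from it reach to x = +14 mm on both sides of the rod.
- keeper_pin (a point): Middle of the upright push pin on the keeper arm: steel, 12 mm in diameter, 26 mm tall, its top 133 mm above the bench, this point 120 mm above it. Turns with the arm; shut, it lies at x = -22, y = -100 mm from keeper_hinge. Push it sideways to swing the arm.
- barrel_mouth (a point): Centre of the bore's mouth, at the flange's top face, 96 mm above the bench; z along the bore. The aluminium barrel is loose (140 g): 40 mm outside, 84 mm tall, flange 64 mm across and 7 mm thick, bore 24 mm wide and 76 mm deep. It stands in the stand's collar with 1 mm to spare all round and can be lifted out unless the keeper is shut.
- rod_knob (a point): Centre of the black cylindrical knob on the rod's top: 30 mm in diameter, 34 mm tall; z along the rod. The steel rod is loose (about 280 g), 22 mm in diameter, its lower end 128 mm below this point; it sinks back if let go. Fully in, this point is 52 mm above barrel_mouth (148 mm above the bench). A dark ring 5 mm wide round the rod has its lower edge 92 mm below this point, so it comes just clear of the flange when this point is 92 mm above barrel_mouth.
- small_bottle: Bystander: small white squat bottle with a screw cap, 30 mm wide, 56 mm tall; origin under its centre. Leave alone.
- tape: Bystander: roll of white tape lying flat, 48 mm wide, 19 mm high; origin under its centre. Leave alone.
- beaker: Bystander: glass beaker, 63 mm wide, 85 mm tall; origin under its centre. Leave alone.
- reagent: Bystander: white reagent bottle with a screw cap, 46 mm wide, 95 mm tall; origin under its centre. Leave alone.
- dish: Bystander: clear round dish with lid, 89 mm wide, 15 mm high; origin under its centre. Leave alone.
- microrack: Bystander: low microtube rack, 66 x 105 x 34 mm; origin under its centre. Leave alone.
- rod: The rod itself; origin at its lower end, 128 mm below rod_knob; z up along it.
- barrel: The barrel itself; origin at its underside, 84 mm below barrel_mouth, 12 mm above the bench; z up along it.
There are look-alikes about, which are no part of the job. What is shaped like the rod but turquoise is not meant.

How it is judged (in metres and radians):
On the way, in this order (a step that is already met when the one before it is completed fails the run):
1. the keeper is shut in its catch, the rod still fully in (value of joint keeper below 0.06 rad and z of rod_knob in the frame of barrel_mouth below 0.06 m), for 0.2 s.
2. the rod is drawn to the mark by the gripper, keeper shut (z of rod_knob in the frame of barrel_mouth between 0.088 and 0.102 m and value of joint keeper below 0.08 rad and contact force between the fingers and rod above 1 N), for 0.3 s.
At the end, for the whole second after the job is handed in: Ends holding: the rod at rest in the gripper, drawn 36 to 50 mm (knob centre 88 to 102 mm above the mouth), within 0.1 rad of the bore, touching no part of the stand; keeper within 0.08 rad of shut; barrel in its collar, lifted less than 7 mm, tilted less than 0.12 rad (all of step 2 and z of barrel_mouth in the frame of stand below 0.103 m and angle between barrel_mouth's own z axis and vertical below 0.12 rad and horizontal distance between barrel_mouth and stand below 0.01 m and angle between the z axis of rod_knob and the z axis of barrel_mouth, either way round below 0.1 rad and linear speed of rod below 0.01 m/s and contact force between rod and stand below 1 N); the arm keeps its last pose, push and grip.
It fails at once if the rod is drawn more than 15 mm before the keeper is shut (z of rod_knob in the frame of barrel_mouth above 0.067 m and value of joint keeper above 0.12 rad).
It fails at once if the rod is pulled nearly out of the bore (z of rod_knob in the frame of barrel_mouth above 0.112 m).
It fails at once if the rod is wrenched in the bore (over 30 N) (contact force between rod and barrel above 30 N).
It fails at once if the barrel is lifted out of its seat (z of barrel_mouth in the frame of stand above 0.108 m).
It fails at once if a bystander is moved by more than 30 mm or knocked over (distance of any of small_bottle, tape, beaker, reagent, dish, microrack from where it was at the start of the episode above 0.03 m or angle between any of small_bottle, beaker, reagent's own z axis and vertical above 0.5 rad).
It also fails if it takes over 54 s, if anything falls off the work surface, if the arm or the gripper's body presses on something with over 40 N, if the wrist force passes 120 N, or if a joint passes its speed limit or range.

ROBOT

A 6-joint arm with a two-finger parallel gripper is mounted at the origin on a cart in front of the work surface, level with it; the furniture and walls round the work are solid. World frame = base frame: x ahead of the robot, y to its left, z up, the work surface at z = 0. Lengths are in m, angles in degrees, forces in N, time in s.
With the tool pointing down it reaches from about 0.3 to 0.75 m from the base axis. Payload 8.5 kg.
Tool frame: the origin (TCP) lies at the very end of the fingers, on their centre line; the grasp point (between the pads) lies env.pinch_z behind it (env.pinch_z is the distance from the TCP to the grasp point, in m); z points along the fingers, y is the line along which they close (so a half turn about z gives the same grasp; the last joint's range is limited). The gripper opens to 85 mm and grips with 20 to 120 N. Pads are 22 mm wide; open, the fingers measure 114 mm over their backs; the gripper's body (76 mm by 85 mm) begins 54 mm behind the grasp point. The pads swing forward as they close: fully open they stand 13 mm farther back than shut.
Start: joints at [-86.534, 21.807, 74.336, -0, 83.858, -12.336], TCP at [0.15, -0.529, 0.203] pointing down, gripper open.
Joint ranges: [-178.18, 178.18], [-50.72, 133.34], [12.68, 142.11], [-81.47, 261.47], [9.98, 163.14], [-165.26, 165.26]. Speed limits (degrees/s): [136.94, 136.94, 180, 180, 180, 180].

INTERFACE

Orientations are given as a 3x3 rotation matrix whose columns are the frame's x, y, z axes.
In Python, from rig import telemetry, get_image, env gives the robot as it stands. The module is installed in compiled form; this text tells all that it offers.
- The arm moves only by the tool apply_moves, never from a script. Its argument "series" is a list of rows, each a list of 7 numbers: the shift along the tool's x, y, z in mm, then the turn, a rotation vector about the tool's x, y, z in degrees, then the opening, from 0 (shut) to 1 (fully open). A call has 1 to 12 rows; each row shifts and turns the commanded pose from where the row before left it, along the tool's axes as they then stand; what a row does not reach is not made up. A row lasts 1/8 s, in which the tool goes at most 62.5 mm and 10.7 degrees, less where a joint would pass 70% of its speed; a pose out of reach is approached as far as the arm can. A call with a gripper value outside its range is refused whole. The fingers move at their own pace and stop on an object; "grip_force" is the grip in N (left out, the last holds). Time passes only in rows, so rows that do not move let the fingers close. It gives the time, the measured TCP pose, the force, the opening and the grip force at its end, in the units of the state.
- telemetry.observe(): the state, without advancing time (a new reading comes with each control period).
- get_image(name): name is "scene" or "top"; returns a dict with "frame" (400x640x3 uint8, red, green, blue), "z_map" (400x640 float32, m along the optical axis (not along the pixel's ray), 0 where there is no reading), "vertical_fov" (degrees; the focal length in pixels is half the picture's height over the tangent of half this angle, whatever the lens; pixels are square), "cx", "cy" (the principal point, pixels), "eye" and "attitude" of the camera in the world. Camera axes: x right, y up, looking along -z (the intrinsics and any distortion apply to the point x, -y, -z); pixel columns grow to the right and rows downward; lengths in m; the calibration is good to about 2 mm. A picture is of the moment at which its call begins.
- env.close_job(): hands the job in; it is judged then, once.
The state is a dict: "time_s": time; "q": joint angles; "qvel": joint speeds; "joint_efforts": joint torques, N m; "position": TCP position; "tool_rot": TCP orientation; "ft_force": force on the tool from outside, world axes, zero at the start; "wrist_torque": the same for the moment, N m; "grip_width": finger opening in m; "gripper_force": force on a finger pad.
Only numpy, scipy, OpenCV 4.12 (cv2) and the standard library are available. Lean on these libraries where they do the work, as an engineer would, in place of code of your own. Each camera call takes 0.05 s, during which the arm holds its last target. There are 200 camera calls.

## Working session

There is one attempt and no reset: what is moved stays moved. The work goes in short steps, Python scripts to look and compute and a tool call to move; the robot and the scene stay as the last step left them, time stands still between calls to the robot, and variables do not carry over. Pictures are saved under pics/ and viewed, at most 10 in all, crops included, and the job is handed in when it is done.

Besides the shell and the picture viewer there is one more tool, called after ">>>" as name(argument=value, ...) on one line, values as JSON. apply_moves: Moves the arm, as the interface text tells. Its arguments: {"type":"object","properties":{"series":{"type":"array"},"grip_force":{"type":"number"}},"required":["series"]}

```bash
mkdir -p pics
cat > h.py <<'E'
import numpy as np, cv2
from rig import telemetry, get_image, env
def pts(im):
    h,w=im["z_map"].shape; f=h/2/np.tan(np.radians(im["vertical_fov"])/2)
    v,u=np.mgrid[:h,:w]; z=im["z_map"]
    P=np.stack([(u-im["cx"])/f*z,-(v-im["cy"])/f*z,-z],-1)
    W=P@np.array(im["attitude"]).T+np.array(im["eye"]); W[z==0]=np.nan
    return W
def save(n,im): cv2.imwrite("pics/"+n+".png",im["frame"][:,:,::-1])
E
python3 - <<'E'
from h import *
for n in("scene","top"):
    im=get_image(n); save(n+"0",im); print({k:v for k,v in im.items() if k not in("frame","z_map")}); np.savez(n+"0.npz",W=pts(im),f=im["frame"])
s=telemetry.observe(); print(s["position"],np.round(s["tool_rot"],3),s["grip_width"],env.pinch_z,[a for a in dir(env) if a[0]!='_'])
E
```

```text
{'vertical_fov': 49.47695190189219, 'cx': 324.95712848164834, 'cy': 204.10144942911757, 'eye': array([0.10813009, 0.83930533, 0.67990034]), 'attitude': array([[-0.87904894,  0.2451492 , -0.40887018],
       [-0.47660363, -0.4320454 ,  0.76562769],
       [ 0.01104253,  0.86789322,  0.49662805]])}
{'vertical_fov': 45.83886583200359, 'cx': 323.69433014498895, 'cy': 194.0552423470499, 'eye': array([ 0.44852181, -0.07818397,  1.66936234]), 'attitude': array([[-0.02664031,  0.99663008, -0.07758073],
       [-0.99945151, -0.02808204, -0.01755223],
       [-0.0196717 ,  0.07707058,  0.99683156]])}
[ 0.14975683 -0.52892126  0.20217235] [[ 0.962  0.272 -0.   ]
 [ 0.272 -0.962  0.001]
 [ 0.    -0.001 -1.   ]] 0.08518021701317229 0.0187 ['MotionError', 'close_job', 'pinch_z']
```

View pics/scene0.png

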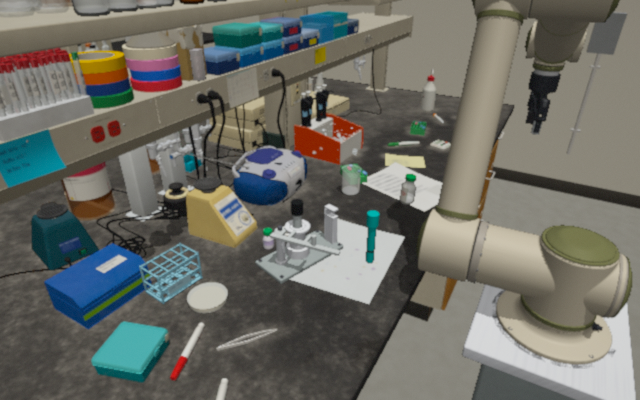

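View pics/top0.png

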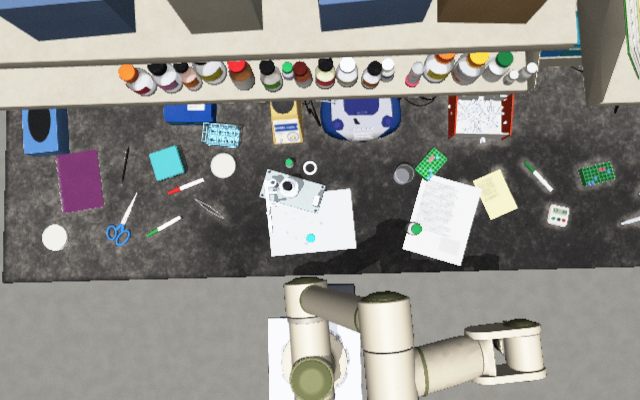

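The stand is at about (293,190) in the top view and (300,245) in the scene view; the turquoise look-alike is at (310,238) in the top view. Next I'll measure the stand from depth.

Run:
```python
from h import *
a=np.load("top0.npz"); b=np.load("scene0.npz")
t=cv2.resize(a["f"][140:230,235:345],None,fx=5,fy=5,interpolation=cv2.INTER_CUBIC)
s=cv2.resize(b["f"][180:290,240:390],None,fx=4,fy=4,interpolation=cv2.INTER_CUBIC)
c=np.zeros((890,600,3),np.uint8); c[:450,:550]=t; c[450:,:600]=s
cv2.imwrite("pics/crop0.png",cv2.resize(c,None,fx=.67,fy=.67)[:,:,::-1])
W=a["W"]
for r in range(166,216,2):
    print(r,' '.join("%4.0f"%(1000*z) for z in W[r,256:332:2,2]))
for uv in((290,186),(310,238),(268,190),(320,200)): print(uv,W[uv[1],uv[0]])
```

```text
166    2   -2   -4   -4   -5    9    8   -6   -2    5    1   -2    3  nan  -10   29   47   38   30    0   -6   -3    3    6   25    4   -3    1   -4   21   -1    3   -4   -5    6    1   -4   -3
168    2    6   -1    2   -5   -8    1   -6   -2   -1    1   -2    1    3    2    1   11    7   -7   -2   -3   -6    3   -2   20   -9    1   -4   -7   -2   12   -4   -1   -5   -5   -3    0    1
170   -6   -2   -8    4    3   -6   14   11   -3   -0   -5   -7    8   -4   -2   -2   -1    2   -2    3    9    2   -4    6   25   -2    4   -2    3   15    8   -1   -1   -8    2    2   -4   -1
172   -4   -2    1   -6   -7   11    4   19   14   15    9    7   -8   -9   -2    1   -1   -3   -4   -5   -2    2    1   -4   20   13   -7   -6   25   22   -1   -1   -2  nan   -0    2    5   -2
174    2   -5    1   -3   -1   14   10   12    9   12    7   11    6   10    6  -11  nan   -3   -2   -5   -4    1   -1    4   -0   10   22   23   16   -2   -1   -4   -0   -1    5    6    0   -6
176   -3   -7   -2   -0   -2    8   13    9   13   16   11   14    7   14   10    7   12   10   -8    1    1   -0   -0   -7   -3  
[... 3239 characters left out ...]
-1   -9   -2    6   -0   -2    2   -4   -4    2    1   10    6   12   11   14   20    7   10   -1   -6    6    3    2    4
212    3   -0   -3    2   -3  127  132  109   -4    2   -7   -1   -0    2   -2    3   -3    0   -3    5   -3   -5    3   -2   -8   -2   -0    4    7   10   16    7   -1   -3   -1   -8    6    3
214   -1   -6    2    0    3  131  134  101   -1   -0   -0   -2   -0   -2   -6   -2   -3   -1   -0    2   -4   -6    9    2    1    2   -1   -3   -7    3    1    3   -1    5  -10   -2   -6   -6
(290, 186) [0.59381369 0.05478122 0.17183417]
(310, 238) [ 0.4268519  -0.00345926  0.14214735]
(268, 190) [0.5891528  0.13449048 0.10355254]
(320, 200) [ 0.55702219 -0.03543949  0.01077653]
```

View pics/crop0.png

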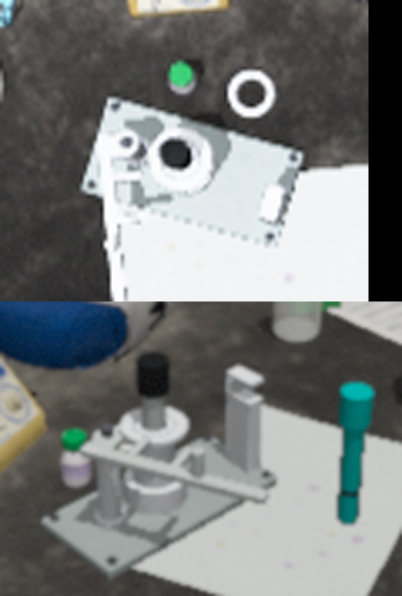

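Run:
```python
from h import *
a=np.load("top0.npz")
W=a["W"]; z=W[...,2]
R=np.zeros(z.shape,bool); R[160:245,250:336]=1
def rep(n,m):
    k,l=cv2.connectedComponents((m&R).astype(np.uint8))
    for i in range(1,k):
        p=W[l==i]
        if len(p)>4:
            c,rr=cv2.minEnclosingCircle((p[:,:2]*1000).astype(np.float32))
            print(n,len(p),"mean",np.round(p.mean(0)*1e3,1),"circ",np.round(c,1),round(rr,1),"rect",cv2.minAreaRect((p[:,:2]*1000).astype(np.float32)))
rep("knob",(z>.15)); 
rep("pin/post",(z>.113)&(z<.142))
# plate
rep("plate+",(z>.006)&(z<.25))
# flange
m=R&(z>.085)&(z<.104); m[:,:280]=0; m[:,301:]=0
p=W[m]; c,rr=cv2.minEnclosingCircle((p[:,:2]*1e3).astype(np.float32)); print("flange",c,rr,p.mean(0))
b=np.load("scene0.npz"); W=b["W"]; z=W[...,2]; R=np.zeros(z.shape,bool); R[190:290,250:350]=1
rep("s knob",(z>.135)&(W[...,0]>.5)&(W[...,0]<.7)&(W[...,1]<.2)&(W[...,1]>-.15))
rep("s post",(z>.108)&(z<.135)&(W[...,0]<.66)&(W[...,1]<.2)&(W[...,1]>-.15))
```

```text
knob 71 mean [595.8  67.1 163.7] circ [596.7  66.9] 15.3 rect ((596.5130004882812, 66.69086456298828), (27.95107650756836, 27.20111083984375), 43.35652542114258)
pin/post 8 mean [612.4 120.5 118.1] circ [612.3 120.5] 5.1 rect ((612.3505859375, 120.60704803466797), (3.8990466594696045, 9.462430953979492), 85.14046478271484)
pin/post 40 mean [551.6 -23.  117.8] circ [550.5 -21.8] 16.5 rect ((549.936767578125, -23.52554702758789), (17.398027420043945, 31.1132869720459), 72.08417510986328)
pin/post 13 mean [511.5 133.1 130.6] circ [512.1 133.8] 6.2 rect ((511.4767761230469, 133.4652099609375), (11.67835521697998, 6.662010669708252), 87.48836517333984)
pin/post 6 mean [438.   -4.7 139.8] circ [438.   -3.5] 6.7 rect ((438.0550842285156, -3.547755241394043), (13.088226318359375, 3.242976665496826), 88.59258270263672)
pin/post 6 mean [417.8   0.6 140.1] circ [4.157e+02 1.000e-01] 6.7 rect ((417.9515686035156, -0.5564141273498535), (13.300467491149902, 4.624155044555664), 74.62676239013672)
plate+ 68 mean [683.6  68.   41.9] circ [686.4  67.8] 16.7 rect ((683.8706665039062, 69.088623046875), 
[... 799 characters left out ...]
29.833608627319336), 55.453067779541016)
s post 73 mean [551.5 -19.  115.2] circ [551.9 -21.7] 19.0 rect ((552.250244140625, -19.953237533569336), (19.77173614501953, 37.09727096557617), 72.2420425415039)
s post 73 mean [594.5  76.1 120.8] circ [597.   73.2] 12.1 rect ((596.1257934570312, 76.34801483154297), (23.174299240112305, 13.77988338470459), 14.767459869384766)
s post 29 mean [614.  123.2 113.3] circ [614.2 123.6] 12.0 rect ((615.24853515625, 123.10240936279297), (22.63832664489746, 11.078336715698242), 59.91620635986328)
s post 63 mean [513.5 136.7 121.6] circ [525.8 123.4] 24.1 rect ((523.7096557617188, 122.10284423828125), (11.737804412841797, 47.90779113769531), 33.78566360473633)
```

>>> apply_moves(series=[[20,-21,-10,0,0,0,0],[34,-36,-10,0,0,0,0],[34,-36,-10,0,0,0,0],[34,-36,-10,0,0,0,0],[34,-36,-10,0,0,0,0],[34,-36,0,0,0,0,0],[34,-36,0,0,0,0,0],[34,-36,0,0,0,0,0],[34,-36,0,0,0,0,0],[34,-36,0,0,0,0,0],[34,-36,0,0,0,0,0],[34,-36,0,0,0,0,0]])

```text
time_s: 1.6
position: [0.4157, -0.019, 0.2526]
tool_rot: [[0.962, 0.272, -0.0], [0.272, -0.962, -0.0], [-0.0, -0.0, -1.0]]
ft_force: [0.5, -1.2, 0.2]
grip_width: -0.0
gripper_force: 0.0
```

```bash
cat > s.py <<'E'
from h import *
import sys
s=telemetry.observe(); R=np.array(s["tool_rot"]); p=np.array(s["position"])*1e3
print(round(s["time_s"],2),np.round(p,1),"yang",round(np.degrees(np.arctan2(R[1,1],R[0,1])),1),"z",np.round(R[:,2],3),"F",np.round(s["ft_force"],1),"M",np.round(s["wrist_torque"],2),"w",round(s["grip_width"]*1e3,1),round(s["gripper_force"],1),"q",np.round(s["q"],1))
if len(sys.argv)>3:
    g=np.array([float(a) for a in sys.argv[1:4]]); print("tool d",np.round(R.T@(g-p),1))
E
python3 s.py 516 168 250
```

```text
1.6 [415.7 -19.  252.6] yang -74.2 z [-0. -0. -1.] F [ 0.5 -1.2  0.2] M [-0.04  0.03  0.  ] w -0.0 0.0 q [-19.    6.   87.7  -0.   86.3  55.2]
tool d [ 147.4 -152.7    2.6]
```

>>> apply_moves(series=[[29,-31,0,0,0,0,0],[30,-31,0,0,0,0,0],[30,-31,0,0,0,0,0],[30,-31,0,0,0,0,0],[28,-29,0,0,0,0,0],[0,0,20,0,0,7.7,0],[0,0,20,0,0,7.7,0],[0,0,20,0,0,7.8,0],[0,0,20,0,0,0,0],[0,0,20,0,0,0,0],[0,0,0,0,0,0,0]])

```text
time_s: 2.98
position: [0.5143, 0.1665, 0.1514]
tool_rot: [[0.992, -0.129, -0.004], [-0.129, -0.992, -0.0], [-0.003, 0.001, -1.0]]
ft_force: [0.5, 1.0, 0.4]
grip_width: 0.0
gripper_force: 0.0
```

```bash
python3 s.py 514 162 115
python3 - <<'E'
from h import *
im=get_image("scene"); f=im["frame"][150:310,210:410]; cv2.imwrite("pics/s1.png",cv2.resize(f,None,fx=3,fy=3,interpolation=cv2.INTER_CUBIC)[:,:,::-1])
E
```

```text
2.98 [514.3 166.5 151.4] yang -97.4 z [-0.004 -0.    -1.   ] F [0.5 1.  0.4] M [-0.05  0.05 -0.02] w 0.0 0.0 q [  5.4  23.4  80.7  -0.   76.1 102.8]
tool d [ 0.4  4.4 36.4]
```

View pics/s1.png

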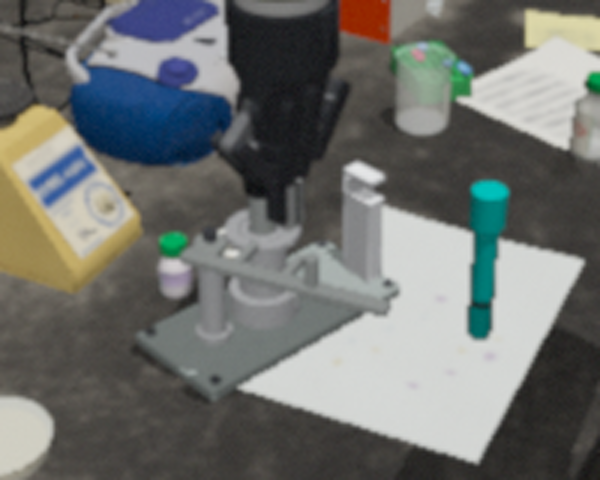

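>>> apply_moves(series=[[0,0,18,0,0,0,0],[0,0,18,0,0,0,0],[0,4,0,0,0,0,0],[0,4,0,0,0,0,0],[0,3,0,0,0,0,0],[0,0,0,0,0,0,0]])

```text
time_s: 3.78
position: [0.5139, 0.1554, 0.1173]
tool_rot: [[0.992, -0.129, 0.001], [-0.129, -0.992, 0.0], [0.001, -0.0, -1.0]]
ft_force: [-0.5, -0.5, 0.7]
grip_width: -0.0001
gripper_force: 0.0
```

```bash
python3 s.py
```

```text
3.77 [513.9 155.4 117.3] yang -97.4 z [ 0.001  0.    -1.   ] F [-0.5 -0.5  0.7] M [ 0.02 -0.   -0.02] w -0.1 0.0 q [  4.2  25.   84.4   0.   70.6 101.6]
```

>>> apply_moves(series=[[0,2,2,0,0,0,0],[-1.4,9,0,0,0,-5,0],[-1.4,9,0,0,0,-5,0],[-1.4,9,0,0,0,-5,0],[-1.4,9,0,0,0,-5,0],[-1.4,9,0,0,0,-5,0],[-1.4,9,0,0,0,-5,0],[-1.4,9,0,0,0,-5,0],[-1.4,9,0,0,0,-5,0],[-1.4,9,0,0,0,-5,0],[-1.4,9,0,0,0,-5,0],[0,0,0,0,0,0,0]])

```text
time_s: 5.28
position: [0.5232, 0.0656, 0.1146]
tool_rot: [[0.737, 0.676, -0.0], [0.676, -0.737, 0.0], [-0.0, -0.0, -1.0]]
ft_force: [0.1, -0.3, -0.3]
grip_width: 0.0
gripper_force: 0.0
```

```bash
cat > k.py <<'E'
from h import *
H=np.array([613,120])
for n in("top","scene"):
    im=get_image(n);W=pts(im);P=W.reshape(-1,3)*1e3;d=P[:,:2]-H;r=np.hypot(*d.T)
    m=(P[:,2]>121)&(P[:,2]<137)&(abs(r-102.4)<9);a=np.degrees(np.arctan2(d[:,1],d[:,0]))%360
    m&=(a>150)&(a<260)
    # arm, outer part
    m2=(P[:,2]>100)&(P[:,2]<111)&(r>125)&(r<163)&(a>150)&(a<275)
    print(n,"pin-zone pts",m.sum(),np.round(np.percentile(a[m],[5,50,95]),1) if m.sum() else "", "arm tip",m2.sum(),np.round(np.percentile(a[m2],[5,50,95]),1) if m2.sum() else "")
E
python3 s.py; python3 k.py
```

```text
5.28 [523.2  65.6 114.6] yang -47.5 z [-0.  0. -1.] F [ 0.1 -0.3 -0.3] M [ 0.03 -0.06  0.05] w 0.0 0.0 q [-5.7 24.3 86.1  0.  69.6 41.8]
top pin-zone pts 0  arm tip 38 [173.2 176.1 249.9]
scene pin-zone pts 31 [168.1 170.4 173.5] arm tip 95 [171.8 174.3 178.4]
```

Run:
```python
from h import *
im=get_image("scene"); f=im["frame"][150:310,230:380]; f=cv2.resize(f,None,fx=3,fy=3,interpolation=cv2.INTER_CUBIC)
i2=get_image("top"); g=cv2.resize(i2["frame"][150:246,235:340],None,fx=3.3,fy=5,interpolation=cv2.INTER_CUBIC)[:480]
cv2.imwrite("pics/s2.png",np.hstack([f,g])[:,:,::-1])
```

```text
(no output)
```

View pics/s2.png

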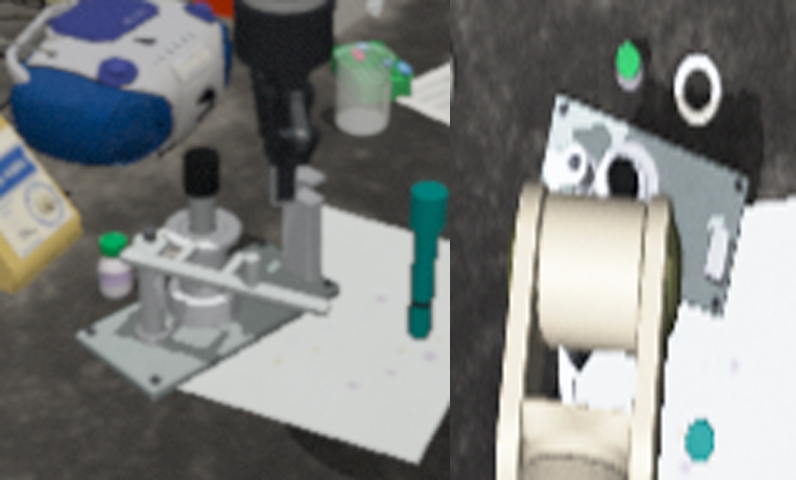

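Run:
```python
from h import *
im=get_image("scene"); W=pts(im)*1e3; f=im["frame"]
F=200/np.tan(np.radians(im["vertical_fov"])/2)
def proj(p):
    c=np.array(im["attitude"]).T@(np.array(p)/1e3-im["eye"]); return im["cx"]+F*c[0]/-c[2], im["cy"]-F*c[1]/-c[2], -c[2]
print("tcp",proj([523,66,115]),"pin",proj([511,133,120]),"knob",proj([596.5,67.5,148]))
for r in range(176,232,3):
    print(r,[ (u,*np.round(W[r,u]).tolist()) for u in range(318,336,5)])
```

```text
tcp (np.float64(323.97060418482044), np.float64(226.7846797177173), np.float64(1.0422372575343708)) pin (np.float64(314.49892736663526), np.float64(240.29630451921184), np.float64(0.9835506201772872)) knob (np.float64(297.24901053109045), np.float64(207.58063982858812), np.float64(1.0547520488176623))
176 [(318, 538.0, 69.0, 248.0), (323, 508.0, 100.0, 269.0), (328, 499.0, 94.0, 268.0), (333, 737.0, -397.0, 2.0)]
179 [(318, 528.0, 87.0, 251.0), (323, 508.0, 101.0, 262.0), (328, 499.0, 95.0, 261.0), (333, 501.0, 67.0, 249.0)]
182 [(318, 525.0, 93.0, 247.0), (323, 507.0, 102.0, 255.0), (328, 499.0, 94.0, 254.0), (333, 499.0, 71.0, 244.0)]
185 [(318, 526.0, 91.0, 238.0), (323, 507.0, 103.0, 248.0), (328, 497.0, 98.0, 249.0), (333, 500.0, 69.0, 235.0)]
188 [(318, 526.0, 91.0, 231.0), (323, 511.0, 96.0, 237.0), (328, 494.0, 105.0, 245.0), (333, 697.0, -320.0, -1.0)]
191 [(318, 526.0, 91.0, 223.0), (323, 512.0, 93.0, 228.0), (328, 492.0, 108.0, 240.0), (333, 687.0, -300.0, -0.0)]
194 [(318, 524.0, 93.0, 217.0), (323, 504.0, 107.0, 229.0), (328, 489.0, 112.0, 235.0), (333, 479.0, 108.0, 236
[... 668 characters left out ...]
, 538.0, -10.0, 112.0)]
215 [(318, 654.0, -139.0, 1.0), (323, 518.0, 81.0, 157.0), (328, 513.0, 65.0, 151.0), (333, 543.0, -20.0, 97.0)]
218 [(318, 645.0, -123.0, 1.0), (323, 523.0, 72.0, 143.0), (328, 554.0, -14.0, 88.0), (333, 538.0, -11.0, 94.0)]
221 [(318, 638.0, -111.0, -0.0), (323, 626.0, -119.0, -1.0), (328, 555.0, -16.0, 77.0), (333, 537.0, -9.0, 86.0)]
224 [(318, 630.0, -96.0, 0.0), (323, 618.0, -105.0, -1.0), (328, 554.0, -15.0, 68.0), (333, 538.0, -11.0, 76.0)]
227 [(318, 620.0, -78.0, 3.0), (323, 609.0, -89.0, 0.0), (328, 553.0, -12.0, 61.0), (333, 538.0, -11.0, 66.0)]
230 [(318, 616.0, -71.0, -2.0), (323, 604.0, -80.0, -3.0), (328, 553.0, -13.0, 51.0), (333, 538.0, -12.0, 57.0)]
```

>>> apply_moves(series=[[0,0,-20,0,0,0,0],[2.2,-8.9,0,0,0,5,0],[2.2,-8.9,0,0,0,5,0],[2.2,-8.9,0,0,0,5,0],[2.2,-8.9,0,0,0,5,0],[2.2,-8.9,0,0,0,5,0],[2.2,-8.9,0,0,0,5,0],[2.2,-8.9,0,0,0,5,0],[2.2,-8.9,0,0,0,5,0],[2.2,-8.9,0,0,0,5,0],[2.2,-8.9,0,0,0,5,0],[0,-8,0,0,0,0,0]])

```text
time_s: 7.02
position: [0.5144, 0.1627, 0.1347]
tool_rot: [[0.992, -0.128, 0.0], [-0.128, -0.992, 0.0], [0.0, -0.0, -1.0]]
ft_force: [-0.8, -0.2, 0.8]
grip_width: -0.0004
gripper_force: 0.0
```

```bash
python3 s.py 515 164 89
```

```text
7.03 [514.4 162.7 134.7] yang -97.4 z [ 0.  0. -1.] F [-0.8 -0.2  0.8] M [0.07 0.06 0.01] w -0.4 0.0 q [  5.   24.2  82.5   0.   73.3 102.3]
tool d [ 0.4 -1.3 45.7]
```

>>> apply_moves(series=[[0,-2,15,0,0,0,0],[0,0,15,0,0,0,0],[0,0,15,0,0,0,0],[0,4,0,0,0,0,0],[0,4,0,0,0,0,0],[0,0,0,0,0,0,0]])

```text
time_s: 7.78
position: [0.514, 0.1559, 0.0903]
tool_rot: [[0.992, -0.129, 0.001], [-0.129, -0.992, 0.0], [0.001, -0.0, -1.0]]
ft_force: [-0.5, 0.5, -0.3]
grip_width: -0.0002
gripper_force: 0.0
```

```bash
python3 s.py
python3 - <<'E'
from h import *
im=get_image("scene"); f=im["frame"][160:300,240:380]; f=cv2.resize(f,None,fx=4,fy=4,interpolation=cv2.INTER_CUBIC)
cv2.imwrite("pics/s3.png",f[:,:,::-1])
W=pts(im)*1e3
m=(abs(W[...,0]-514)<25)&(abs(W[...,1]-160)<25)&(W[...,2]>60)&(W[...,2]<200)
print(np.round(np.sort(W[m][:,2])[:15]), np.round(np.nanmean(W[m&(W[...,2]<150)],0)))
E
```

```text
7.78 [514.  155.9  90.3] yang -97.4 z [ 0.001  0.    -1.   ] F [-0.5  0.5 -0.3] M [-0.05 -0.05  0.01] w -0.2 0.0 q [  4.2  26.8  86.5   0.   66.7 101.7]
[ 98.  99.  99.  99. 100. 100. 101. 101. 101. 101. 102. 102. 102. 102.
 102.] [510. 156. 127.]
```

View pics/s3.png

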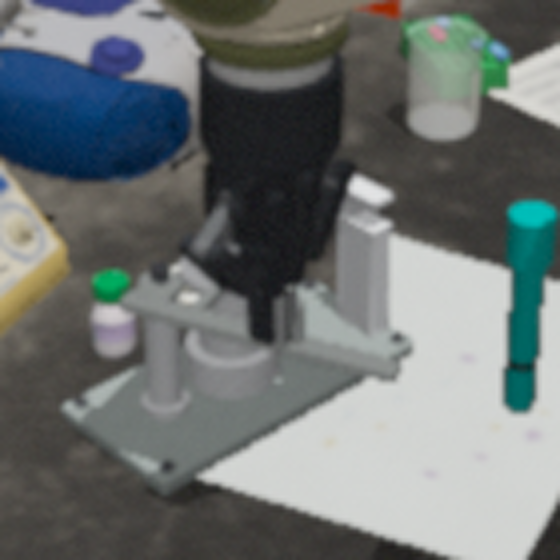

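The finger tip at crop (262,340) is now beside the pin at (292,325), at arm level. I'll start the push.

>>> apply_moves(series=[[0,3,0,0,0,0,0],[-1.4,9,0,0,0,-5,0],[-1.4,9,0,0,0,-5,0],[-1.4,9,0,0,0,-5,0],[-1.4,9,0,0,0,-5,0],[0,0,0,0,0,0,0]])

```text
time_s: 8.57
position: [0.5079, 0.1171, 0.0899]
tool_rot: [[0.976, 0.217, 0.0], [0.217, -0.976, -0.0], [0.0, 0.0, -1.0]]
ft_force: [0.7, -0.7, -0.1]
grip_width: -0.0001
gripper_force: 0.0
```

```bash
python3 s.py; python3 k.py
```

```text
8.57 [507.9 117.1  89.9] yang -77.5 z [ 0. -0. -1.] F [ 0.7 -0.7 -0.1] M [ 0.01  0.   -0.03] w -0.1 0.0 q [-0.  25.5 89.  -0.  65.5 77.4]
top pin-zone pts 0  arm tip 26 [194.8 197.  241.3]
scene pin-zone pts 29 [172.3 175.  177.7] arm tip 97 [192.2 194.4 198.9]
```

>>> apply_moves(series=[[-1.4,9,0,0,0,-5,0],[-1.4,9,0,0,0,-5,0],[-1.4,9,0,0,0,-5,0],[-1.4,9,0,0,0,-5,0],[-1.4,9,0,0,0,-5,0],[-1.4,9,0,0,0,-5,0],[-1.4,9,0,0,0,-5,0],[-0.9,5.4,0,0,0,-3,0],[0,0,0,0,0,0,0]])

```text
time_s: 9.8
position: [0.5314, 0.0538, 0.0896]
tool_rot: [[0.636, 0.772, -0.0], [0.772, -0.636, -0.0], [-0.0, -0.0, -1.0]]
ft_force: [-0.5, -1.0, -0.2]
grip_width: 0.0003
gripper_force: 0.0
```

```bash
python3 s.py; python3 k.py
```

```text
9.8 [531.4  53.8  89.6] yang -39.5 z [-0. -0. -1.] F [-0.5 -1.  -0.2] M [0.01 0.02 0.01] w 0.3 0.0 q [-6.9 26.6 86.9 -0.  66.5 32.6]
top pin-zone pts 0  arm tip 12 [231.3 233.3 242.7]
scene pin-zone pts 39 [210.7 214.  230.8] arm tip 66 [230.  232.1 235.7]
```

>>> apply_moves(series=[[-0.7,3.6,0,0,0,-2,0],[-0.7,3.6,0,0,0,-2,0],[-0.7,3.6,0,0,0,-2,0],[-0.7,3.6,0,0,0,-2,0],[0,0,0,0,0,0,0]])

```text
time_s: 10.52
position: [0.5413, 0.0431, 0.0897]
tool_rot: [[0.522, 0.853, 0.0], [0.853, -0.522, 0.0], [0.0, 0.0, -1.0]]
ft_force: [-0.6, -0.7, 0.3]
grip_width: 0.0002
gripper_force: 0.1
```

```bash
python3 s.py; python3 k.py
```

```text
10.53 [541.3  43.1  89.7] yang -31.5 z [ 0.  0. -1.] F [-0.6 -0.7  0.3] M [0.07 0.06 0.01] w 0.2 0.1 q [-7.9 27.4 85.5  0.  67.1 23.5]
top pin-zone pts 0  arm tip 5 [239.4 241.9 251.5]
scene pin-zone pts 41 [219.  221.5 237.8] arm tip 59 [238.2 240.2 248.7]
```

>>> apply_moves(series=[[-0.3,1.8,0,0,0,-1,0],[-0.2,1.2,0,0,0,-0.7,0],[0,0,0,0,0,0,0]])

```text
time_s: 11.0
position: [0.5437, 0.0409, 0.0897]
tool_rot: [[0.495, 0.869, 0.0], [0.869, -0.495, 0.0], [0.0, -0.0, -1.0]]
ft_force: [-0.7, 0.6, -0.2]
grip_width: -0.0002
gripper_force: 0.5
```

>>> apply_moves(series=[[0,1,0,0,0,0,0],[0,0,0,0,0,0,0]])

```text
time_s: 11.25
position: [0.5445, 0.0404, 0.0897]
tool_rot: [[0.496, 0.869, -0.0], [0.869, -0.496, -0.0], [-0.0, -0.0, -1.0]]
ft_force: [-1.0, -0.4, 0.1]
grip_width: -0.0001
gripper_force: 0.6
```

>>> apply_moves(series=[[0,1,0,0,0,0,0],[0,0,0,0,0,0,0]])

```text
time_s: 11.5
position: [0.5452, 0.0399, 0.0897]
tool_rot: [[0.495, 0.869, -0.0], [0.869, -0.495, 0.0], [-0.0, -0.0, -1.0]]
ft_force: [-2.0, 0.4, -0.0]
grip_width: -0.0001
gripper_force: 1.0
```

```bash
python3 s.py; python3 k.py
```

```text
11.5 [545.2  39.9  89.7] yang -29.7 z [-0.  0. -1.] F [-2.   0.4 -0. ] M [ 0.18  0.26 -0.02] w -0.1 1.0 q [-8.2 27.7 84.9 -0.  67.4 21.5]
top pin-zone pts 0  arm tip 0 
scene pin-zone pts 38 [221.9 224.5 241.8] arm tip 51 [240.4 242.6 249.2]
```

>>> apply_moves(series=[[0,1,0,0,0,0,0],[0,1,0,0,0,0,0],[0,0,0,0,0,0,0]])

```text
time_s: 11.98
position: [0.5456, 0.0397, 0.0895]
tool_rot: [[0.495, 0.869, -0.004], [0.869, -0.495, 0.001], [-0.001, -0.004, -1.0]]
ft_force: [-7.7, 3.8, 4.1]
grip_width: 0.0
gripper_force: 4.5
```

>>> apply_moves(series=[[0,1,0,0,0,0,0],[0,0,0,0,0,0,0]])

```text
time_s: 12.22
position: [0.5457, 0.0396, 0.0895]
tool_rot: [[0.495, 0.869, -0.005], [0.869, -0.495, 0.002], [-0.001, -0.006, -1.0]]
ft_force: [-11.5, 5.7, 5.2]
grip_width: 0.0001
gripper_force: 6.2
```

```bash
python3 s.py; python3 k.py
```

```text
12.22 [545.7  39.6  89.5] yang -29.7 z [-0.005  0.002 -1.   ] F [-11.5   5.7   5.2] M [ 0.92  1.68 -0.02] w 0.1 6.2 q [-8.3 27.9 84.6  0.1 67.8 21.4]
top pin-zone pts 0  arm tip 2 [241.  241.7 242.4]
scene pin-zone pts 35 [222.9 224.9 241.2] arm tip 48 [240.6 242.2 249.1]
```

>>> apply_moves(series=[[0,-4,0,0,0,0,0],[0,-8,0,0,0,0,0],[0,0,-20,0,0,0,0],[0,0,-25,0,0,0,0.3],[0,0,-25,0,0,0,0.6],[0,0,-25,0,0,0,1],[0,0,-25,0,0,-6,1],[0,0,0,0,0,-6,1],[0,0,0,0,0,0,1]])

```text
time_s: 13.45
position: [0.5375, 0.0444, 0.2098]
tool_rot: [[0.305, 0.952, 0.001], [0.952, -0.305, -0.0], [0.0, 0.001, -1.0]]
ft_force: [0.2, -0.8, 0.3]
grip_width: 0.0856
gripper_force: 0.0
```

```bash
python3 k.py; python3 s.py 596.7 67.3 205
python3 - <<'E'
from h import *
im=get_image("scene"); f=im["frame"][150:270,240:390]; f=cv2.resize(f,None,fx=5,fy=5,interpolation=cv2.INTER_CUBIC)
cv2.imwrite("pics/s4.png",f[:,:,::-1]); np.savez("s4.npz",W=pts(im)*1e3)
E
```

```text
top pin-zone pts 0  arm tip 12 [240.4 243.1 245.8]
scene pin-zone pts 29 [236.9 239.4 242.2] arm tip 66 [240.5 243.2 251.2]
13.55 [537.4  44.4 209.4] yang -17.8 z [-0. -0. -1.] F [ 0.2  0.1 -0.5] M [-0.03 -0.03  0.01] w 85.5 0.0 q [-7.9 20.5 75.3 -0.  84.2 10. ]
tool d [40.  49.4  4.4]
```

View pics/s4.png

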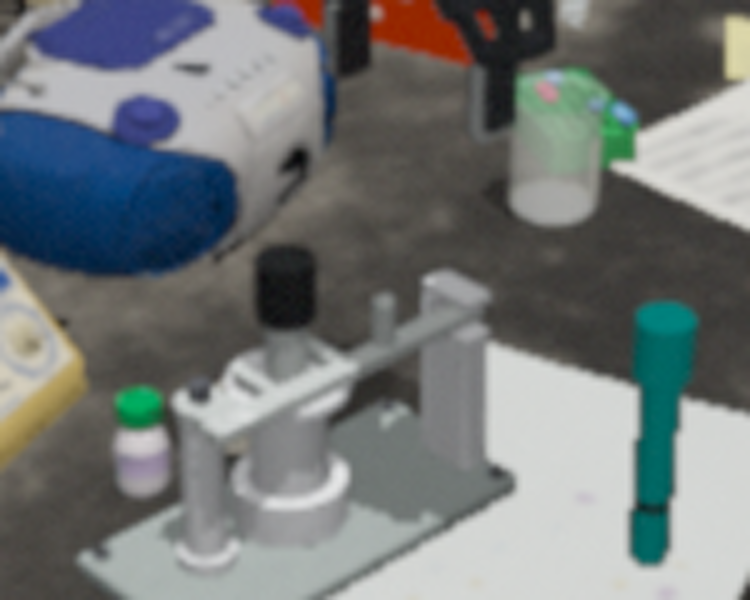

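The keeper is shut: the arm tip sits in the catch slot at crop (470,310) and the prongs are round the rod. The open fingertips are at (490,135) and (345,75). Next I'll measure the tip height against the TCP.

Run:
```python
import numpy as np
W=np.load("s4.npz")["W"]
m=(abs(W[...,0]-537)<75)&(abs(W[...,1]-44)<45)&(W[...,2]>180)&(W[...,2]<300)
for nm,a,b in(("left",305,320),("right",330,350)):
    for r in range(150,182,2):
        s=m[r,a:b]; p=W[r,a:b][s]
        if len(p): print(nm,r,len(p),np.round(p.mean(0)),np.round(p.min(0)),np.round(p.max(0)))
```

```text
left 150 9 [583.  32. 289.] [577.  21. 286.] [592.  39. 291.]
left 152 9 [581.  36. 285.] [577.  23. 281.] [586.  45. 287.]
left 154 9 [582.  34. 280.] [577.  22. 275.] [588.  43. 282.]
left 156 9 [581.  35. 275.] [576.  25. 272.] [588.  44. 278.]
left 158 9 [581.  35. 270.] [577.  22. 266.] [587.  45. 273.]
left 160 9 [582.  34. 264.] [577.  25. 262.] [590.  42. 267.]
left 162 9 [582.  35. 259.] [578.  22. 255.] [588.  44. 262.]
left 164 8 [582.  36. 255.] [579.  25. 251.] [588.  44. 257.]
right 156 1 [498.  51. 299.] [498.  51. 299.] [498.  51. 299.]
right 158 1 [504.  69. 300.] [504.  69. 300.] [504.  69. 300.]
right 160 5 [494.  72. 298.] [489.  69. 296.] [500.  74. 300.]
right 162 11 [483.  74. 297.] [470.  70. 294.] [496.  78. 300.]
right 164 10 [491.  67. 288.] [485.  57. 285.] [501.  73. 290.]
right 166 10 [491.  66. 282.] [484.  59. 281.] [501.  73. 285.]
right 168 10 [490.  68. 278.] [484.  59. 277.] [499.  72. 280.]
right 170 10 [491.  66. 273.] [485.  56. 270.] [500.  71. 275.]
right 172 10 [491.  65. 268.] [484.  58. 266.] [501.  71. 270.]
right 174 10 [491.  66. 263.] [485.  55. 260.] [500.  72. 266.]
right 176 8 [493.  67. 258.] [489.  56. 255.] [500.  73. 260.]
right 178 4 [495.  66. 252.] [494.  60. 250.] [496.  72. 255.]
```

>>> apply_moves(series=[[13,16,0,0,0,0,1],[13,16,0,0,0,0,1],[14,17.4,4,0,0,0,1],[0,0,25,0,0,0,1],[0,0,25,0,0,0,1],[0,0,25,0,0,0,1],[0,0,14,0,0,0,1],[0,0,8,0,0,0,1],[0,0,5,0,0,0,1],[0,0,0,0,0,0,1]], grip_force=20)

```text
time_s: 14.85
position: [0.5969, 0.0675, 0.104]
tool_rot: [[0.304, 0.953, 0.0], [0.953, -0.304, -0.0], [0.0, 0.0, -1.0]]
ft_force: [-0.1, 0.1, 0.3]
grip_width: 0.0856
gripper_force: 0.0
```

```bash
python3 s.py 596.7 67.3 102
python3 - <<'E'
from h import *
im=get_image("scene"); f=im["frame"][150:270,240:390]; f=cv2.resize(f,None,fx=5,fy=5,interpolation=cv2.INTER_CUBIC)
cv2.imwrite("pics/s5.png",f[:,:,::-1])
W=pts(im)*1e3
m=(abs(W[...,0]-597)<75)&(abs(W[...,1]-67)<45)&(W[...,2]>112)&(W[...,2]<185)
for r in range(190,232,4):
    u=np.where(m[r,250:350])[0]+250; print(r,[(int(k),*np.round(W[r,k]).astype(int).tolist()) for k in u[::4]])
E
```

```text
14.85 [596.9  67.5 104. ] yang -17.7 z [ 0. -0. -1.] F [-0.1  0.1  0.3] M [ 0.   -0.05 -0.02] w 85.6 0.0 q [-4.8 31.6 74.8  0.  73.6 12.9]
tool d [-0.2 -0.1  2. ]
190 [(279, 654, 59, 178), (283, 640, 61, 182), (287, 638, 47, 176)]
194 [(280, 648, 64, 170), (284, 642, 56, 168), (288, 637, 45, 164)]
198 [(280, 648, 65, 159), (284, 639, 60, 159), (288, 635, 48, 155)]
202 [(281, 644, 67, 150), (285, 640, 55, 146), (293, 603, 76, 166), (297, 596, 68, 164), (301, 587, 65, 165)]
206 [(290, 612, 76, 152), (294, 594, 85, 162), (298, 590, 75, 158), (302, 586, 62, 153), (308, 550, 94, 179), (312, 545, 85, 176)]
210 [(291, 606, 81, 146), (295, 594, 82, 149), (299, 587, 75, 148), (305, 559, 93, 165), (309, 550, 89, 166), (313, 544, 82, 164), (317, 561, 32, 133)]
214 [(291, 605, 83, 136), (295, 593, 83, 139), (299, 585, 78, 139), (306, 556, 94, 156), (310, 544, 95, 160), (315, 565, 36, 123)]
218 [(292, 608, 74, 118), (296, 595, 76, 123), (300, 589, 67, 120)]
222 [(295, 596, 80, 114)]
226 []
230 []
```

View pics/s5.png

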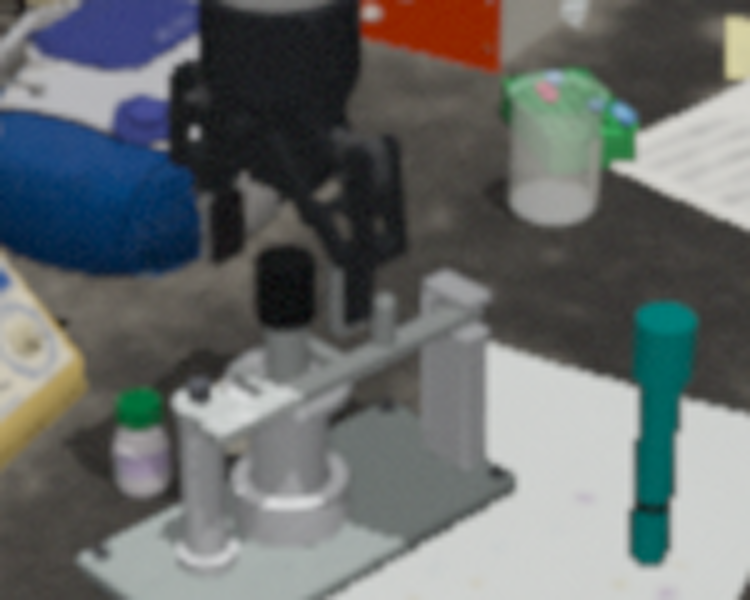

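>>> apply_moves(series=[[0,0,4,0,0,0,0.8],[0,0,3,0,0,0,0.6],[0,0,0,0,0,0,0.5],[0,0,0,0,0,0,0.44],[0,0,0,0,0,0,0.42],[0,0,0,0,0,0,0.42]], grip_force=20)

```text
time_s: 15.65
position: [0.5968, 0.0675, 0.0968]
tool_rot: [[0.304, 0.953, 0.0], [0.953, -0.304, -0.0], [0.0, 0.0, -1.0]]
ft_force: [-0.3, 0.6, 0.7]
grip_width: 0.0359
gripper_force: 0.0
```

>>> apply_moves(series=[[0,0,0,0,0,0,0.4],[0,0,0,0,0,0,0.39],[0,0,0,0,0,0,0.39]])

```text
time_s: 16.02
position: [0.5968, 0.0675, 0.0967]
tool_rot: [[0.304, 0.953, 0.0], [0.953, -0.304, 0.0], [0.0, 0.0, -1.0]]
ft_force: [0.4, 0.4, 0.7]
grip_width: 0.0331
gripper_force: 0.0
```

```bash
python3 s.py
python3 - <<'E'
from h import *
im=get_image("scene"); f=im["frame"][170:240,260:340]; f=cv2.resize(f,None,fx=8,fy=8,interpolation=cv2.INTER_CUBIC)
cv2.imwrite("pics/s6.png",f[:,:,::-1])
E
```

```text
16.02 [596.8  67.5  96.7] yang -17.7 z [ 0.  0. -1.] F [0.4 0.4 0.7] M [-0.01  0.   -0.02] w 33.1 0.0 q [-4.8 32.  75.3  0.  72.7 12.9]
```

View pics/s6.png

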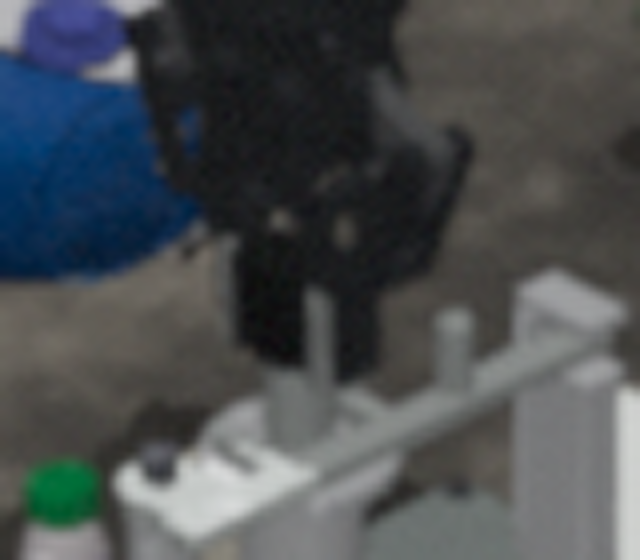

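The fingers straddle the knob with their tips level with its bottom edge (crop rows 370–380) and no contact yet. I'll close gently.

>>> apply_moves(series=[[0,0,0,0,0,0,0.375],[0,0,0,0,0,0,0.365],[0,0,0,0,0,0,0.365]], grip_force=20)

```text
time_s: 16.45
position: [0.5967, 0.0675, 0.0967]
tool_rot: [[0.304, 0.953, -0.0], [0.953, -0.304, -0.0], [-0.0, -0.0, -1.0]]
ft_force: [0.5, -0.3, -0.3]
grip_width: 0.0311
gripper_force: 0.0
```

>>> apply_moves(series=[[0,0,0,0,0,0,0.355],[0,0,0,0,0,0,0.35],[0,0,0,0,0,0,0.35]])

```text
time_s: 16.82
position: [0.5968, 0.0675, 0.0968]
tool_rot: [[0.304, 0.953, 0.0], [0.953, -0.304, -0.0], [0.0, 0.0, -1.0]]
ft_force: [0.3, 0.4, 0.4]
grip_width: 0.03
gripper_force: 2.1
```

>>> apply_moves(series=[[0,0,0,0,0,0,0.33],[0,0,0,0,0,0,0.3],[0,0,0,0,0,0,0.3],[0,0,0,0,0,0,0.3]])

```text
time_s: 17.32
position: [0.5969, 0.0674, 0.0968]
tool_rot: [[0.304, 0.953, 0.0], [0.953, -0.304, -0.0], [0.0, 0.0, -1.0]]
ft_force: [0.8, -0.4, -0.1]
grip_width: 0.0296
gripper_force: 19.9
```

```bash
python3 s.py
```

```text
17.32 [596.9  67.4  96.8] yang -17.7 z [ 0. -0. -1.] F [ 0.8 -0.4 -0.1] M [-0.05 -0.22  0.02] w 29.6 19.9 q [-4.8 32.  75.3 -0.  72.7 12.9]
```

>>> apply_moves(series=[[0,0,0,0,0,0,0.25],[0,0,-1,0,0,0,0.25],[0,0,-2,0,0,0,0.25],[0,0,-3,0,0,0,0.25],[0,0,0,0,0,0,0.25]], grip_force=35)

```text
time_s: 17.95
position: [0.5967, 0.0675, 0.1029]
tool_rot: [[0.304, 0.953, 0.0], [0.953, -0.304, 0.0], [0.0, 0.0, -1.0]]
ft_force: [0.2, -0.4, -3.3]
grip_width: 0.0292
gripper_force: 34.8
```

>>> apply_moves(series=[[0,0,-3,0,0,0,0.25],[0,0,-3,0,0,0,0.25],[0,0,-3,0,0,0,0.25],[0,0,-3,0,0,0,0.25],[0,0,0,0,0,0,0.25]])

```text
time_s: 18.58
position: [0.5969, 0.0675, 0.115]
tool_rot: [[0.304, 0.953, 0.001], [0.953, -0.304, -0.0], [0.0, 0.001, -1.0]]
ft_force: [1.0, -0.6, -3.6]
grip_width: 0.0291
gripper_force: 34.8
```

```bash
python3 s.py; python3 k.py
```

```text
18.57 [596.9  67.5 115. ] yang -17.7 z [ 0.001 -0.    -1.   ] F [ 1.  -0.6 -3.6] M [ 0.04 -0.02  0.04] w 29.1 34.8 q [-4.8 31.  73.9  0.  75.1 12.9]
top pin-zone pts 4 [238.5 240.1 242.1] arm tip 32 [240.1 243.2 250. ]
scene pin-zone pts 30 [237.7 239.  243.1] arm tip 62 [240.6 243.1 251.7]
```

>>> apply_moves(series=[[0,0,-3,0,0,0,0.25],[0,0,-3,0,0,0,0.25],[0,0,-3,0,0,0,0.25],[0,0,-3,0,0,0,0.25],[0,0,-3,0,0,0,0.25],[0,0,-3,0,0,0,0.25],[0,0,-3,0,0,0,0.25],[0,0,-2.5,0,0,0,0.25],[0,0,0,0,0,0,0.25],[0,0,0,0,0,0,0.25],[0,0,0,0,0,0,0.25]])

```text
time_s: 20.05
position: [0.5967, 0.0675, 0.1381]
tool_rot: [[0.304, 0.953, -0.0], [0.953, -0.304, -0.0], [-0.0, -0.0, -1.0]]
ft_force: [0.1, 0.3, -4.0]
grip_width: 0.0291
gripper_force: 34.8
```

```bash
python3 s.py; python3 k.py
python3 - <<'E'
from h import *
im=get_image("scene"); f=im["frame"][165:245,260:340]; f=cv2.resize(f,None,fx=7,fy=7,interpolation=cv2.INTER_CUBIC)
cv2.imwrite("pics/s7.png",f[:,:,::-1])
W=pts(im)*1e3; u=297
for r in range(190,240,2): print(r,np.round(W[r,u]).tolist(),im["frame"][r,u].tolist())
E
```

```text
20.05 [596.7  67.5 138.1] yang -17.7 z [-0. -0. -1.] F [ 0.1  0.3 -4. ] M [0.   0.04 0.07] w 29.1 34.8 q [-4.8 29.7 72.  -0.  78.3 12.9]
top pin-zone pts 5 [238.8 240.8 242.2] arm tip 31 [240.1 242.7 247.2]
scene pin-zone pts 30 [236.7 239.1 242.8] arm tip 68 [240.6 243.4 251.8]
190 [586.0, 83.0, 206.0] [52, 52, 51]
192 [588.0, 81.0, 200.0] [59, 62, 60]
194 [587.0, 82.0, 195.0] [61, 62, 62]
196 [584.0, 88.0, 193.0] [62, 64, 63]
198 [585.0, 86.0, 187.0] [60, 61, 60]
200 [587.0, 83.0, 179.0] [57, 57, 58]
202 [586.0, 85.0, 175.0] [89, 92, 90]
204 [591.0, 77.0, 164.0] [107, 109, 108]
206 [592.0, 76.0, 158.0] [109, 112, 111]
208 [592.0, 76.0, 152.0] [109, 113, 111]
210 [592.0, 76.0, 147.0] [111, 113, 111]
212 [592.0, 76.0, 141.0] [111, 113, 113]
214 [593.0, 75.0, 135.0] [111, 115, 114]
216 [594.0, 74.0, 129.0] [110, 113, 113]
218 [591.0, 78.0, 126.0] [113, 115, 114]
220 [593.0, 76.0, 118.0] [111, 114, 113]
222 [592.0, 77.0, 113.0] [112, 115, 113]
224 [593.0, 76.0, 107.0] [108, 111, 109]
226 [592.0, 78.0, 102.0] [156, 159, 157]
228 [583.0, 91.0, 107.0] [201, 205, 203]
230 [580.0, 97.0, 105.0] [170, 174, 171]
232 [581.0, 96.0, 99.0] [129, 131, 131]
234 [581.0, 96.0, 92.0] [130, 130, 131]
236 [589.0, 84.0, 77.0] [131, 130, 131]
238 [589.0, 84.0, 71.0] [130, 131, 132]
```

View pics/s7.png

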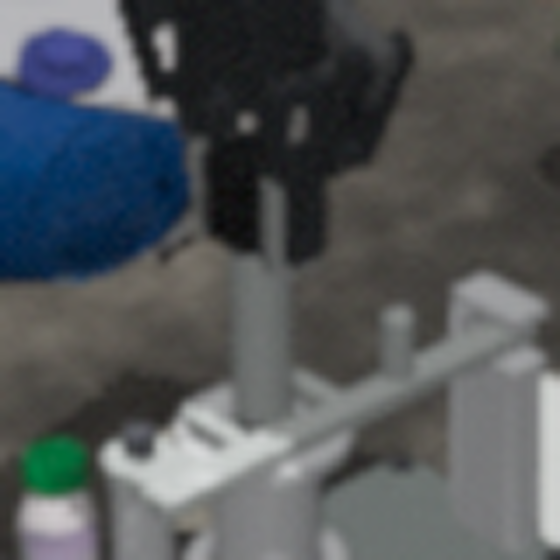

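The rod is drawn: the knob's underside is at crop row 250 (z ≈ 0.173), about 41 mm up. The keeper is still shut and the rod is upright. One millimetre more, then I'll let it settle and hand in.

>>> apply_moves(series=[[0,0,-1,0,0,0,0.25],[0,0,0,0,0,0,0.25],[0,0,0,0,0,0,0.25],[0,0,0,0,0,0,0.25],[0,0,0,0,0,0,0.25]])

```text
time_s: 20.82
position: [0.5967, 0.0675, 0.1392]
tool_rot: [[0.304, 0.953, -0.0], [0.953, -0.304, 0.0], [-0.0, -0.0, -1.0]]
ft_force: [-0.1, -0.3, -3.3]
grip_width: 0.0292
gripper_force: 34.8
```

```bash
python3 s.py; python3 -c "
from rig import env
print(env.close_job())"
```

```text
20.82 [596.7  67.5 139.2] yang -17.7 z [-0.  0. -1.] F [-0.1 -0.3 -3.3] M [0.   0.03 0.04] w 29.2 34.8 q [-4.8 29.7 71.9  0.  78.4 12.9]
the job is handed in; nothing more can be done
None
```

The job is handed in (no verdict came back): the keeper is shut in its catch, and the gripper holds the rod upright, drawn about 42 mm by arm travel; the camera could not see the dark ring, which was hidden behind the keeper arm.

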